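Hang the receipt-roll basket and set the cap nut of the hook stand

TASK

Hang the basket of spare receipt rolls by its handle on the hook of the steel stand and let go of it. Then screw the knurled cap on top of the stand's post down (clockwise from above) until it bottoms out, and back it off a quarter turn so that it does not bind. Finish still gripping the cap in that position: do not let go of it, and leave the other things on the counter where they are.

Things in the scene. Friction and masses are not known exactly. Their poses are not given: they have to be found in the camera images.
- basket: Loose dark steel basket, 80 (its x) x 146 (its y) x 45 mm high, 0.22 to 0.36 kg, two white receipt rolls fixed in it (tops 60 mm up). Origin: centre of its underside, z up. Over it stands a rigid handle: uprights at y = +-70 mm (6 mm along y, 10 along x) carry a level bar. Same either way round. Pinch the bar across, from above, some 45 mm off its middle: the middle is for the hook.
- handle_mid (a point): Middle of the basket's handle bar, axes as the basket's. The bar is straight along y (-73 to +73 mm), 10 mm wide (x), 12 mm tall; its underside is 144 mm and its top 156 mm above the basket's underside, this point 150 mm. Below the bar is an open window 134 mm wide, 84 mm high above the rolls, through which the hook goes along x.
- stand: Fixed steel stand. Origin: centre of the underside of its round foot (radius 85, 14 mm high), z up the post (radius 11 mm). A hook of flat bar (20 mm wide, 6 thick) points along its own -x: from the post 235 mm up it slopes down to a level stretch at x = -85 to -125 mm (top 209 mm up), then turns up to its tip at x = -140 mm, 236 mm up. A collar (radius 17 mm, top 252 mm up) is under the cap.
- hook_seat (a point): On top of the hook's level stretch, where the handle bar should rest: 107 mm from the post's axis along the stand's -x, 209 mm above the counter; axes as the stand's (the hook points along -x).
- cap_mid (a point): On the axis of the knurled aluminium cap on top of the post: round, 43 mm in diameter, 32 mm tall, axis vertical, with a raised dark index bar on top (along this point's x). The point is 18 mm above the cap's underside, 14 mm below its top; 270 mm above the counter when bottomed out. It turns with the cap.
- cap (a joint): Turn of the cap on its thread (rad): 0 = bottomed out (hard stop), growing counter-clockwise from above as it unscrews. It starts on its thread, 1.8 to 3.0 rad above bottom; by 6.3 it stops, it does not come off. It rises 1.6 mm per rad (10 mm a turn), takes about 0.12 N m to turn and stays where left.
- flask: Loose steel vacuum flask, 66 mm in diameter, 190 mm tall; leave it alone. Origin: centre of its underside.
- stamp: Loose black hand stamp, 48 mm in diameter, 73 mm tall; leave it alone. Origin: centre of its underside.
- inkpad: Loose ink pad, 75 (x) x 110 (y) x 18 mm; leave it alone. Origin: centre of its underside.
- mouse: Loose computer mouse, 100 (x) x 58 (y) x 32 mm; leave it alone. Origin: centre of its underside.
- card_reader: Loose card reader, 140 (x) x 90 (y) x 44 mm; leave it alone. Origin: centre of its underside.

How it is judged:
On the way, in this order (a step that is already met when the one before it is completed fails the run):
1. the basket hangs by its handle on the hook, let go of (contact force between basket and stand above 1 N and contact force between basket and the arm below 0.1 N and contact force between basket and the fingers below 0.1 N and distance between handle_mid and hook_seat below 0.04 m and height (world z) of basket above 0.045 m and angle between basket's own z axis and vertical below 0.3 rad and linear speed of basket below 0.15 m/s), for 0.2 s.
2. the cap is screwed down until it bottoms out (value of joint cap below 0.08 rad), for 0.1 s.
At the end, for the whole second after the job is handed in: Basket hangs on the hook: handle middle within 40 mm of the seat, underside over 45 mm up, within 0.3 rad of upright, still, untouched by the robot. Cap is 1.31 to 1.83 rad (a quarter turn within 15 degrees) above bottom, not turning, and the fingers still press it with over 3 N (all of step 1 and value of joint cap between 1.31 and 1.83 rad and velocity of joint cap between -0.1 and 0.1 rad/s and contact force between cap and the fingers above 3 N); the arm keeps its last pose, push and grip.
It fails at once if another thing on the counter is shoved more than 40 mm (distance of any of flask, stamp, inkpad, mouse, card_reader from where it was at the start of the episode above 0.04 m).
It fails at once if the flask is knocked over (angle between flask's own z axis and vertical above 0.5 rad).
It fails at once if the basket is tipped over (angle between basket's own z axis and vertical above 0.8 rad).
It also fails if it takes over 64 s, if anything falls off the work surface, if the arm or the gripper's body presses on something with over 40 N, if the wrist force passes 120 N, or if a joint passes its speed limit or range.

ROBOT

A 6-joint arm with a two-finger parallel gripper is mounted at the origin on the work surface. World frame = base frame: x ahead of the robot, y to its left, z up, the work surface at z = 0. Lengths are in m, angles in rad, forces in N, time in s.
With the tool pointing down it reaches from about 0.325 to 0.925 m from the base axis. Payload 3.1 kg.
Tool frame: the origin (TCP) lies at the very end of the fingers, on their centre line; the grasp point (between the pads) lies 19 mm behind it; z points along the fingers, y is the line along which they close (so a half turn about z gives the same grasp; the last joint's range is limited). The gripper opens to 85 mm and grips with 20 to 120 N. Pads are 22 mm wide; open, the fingers measure 114 mm over their backs; the gripper's body (76 mm by 85 mm) begins 54 mm behind the grasp point. The pads swing forward as they close: fully open they stand 13 mm farther back than shut.
Start: joints at [0.99, 0.217, 1.613, -0, 1.311, -0.112], TCP at [0.282, 0.558, 0.231] pointing down, gripper open.
Joint ranges: [-2.75, 2.75], [-0.78, 2.1], [0.31, 2.55], [-1.13, 4.27], [0.13, 2.63], [-2.58, 2.58]. Speed limits (rad/s): [2.79, 2.79, 3.14, 3.14, 3.14, 3.14].

INTERFACE

Orientations are given as a rotation vector (axis times angle).
In Python, from plant import r gives the robot as it stands.
- The arm moves only by the tool apply_moves, never from a script. Its argument "motion" is one flat list of numbers, 5 for each row, row after row: the shift along the world's x, y, z in cm, then the turn about the world's z in rad, then the finger opening in cm, from 0 to 8.54. A call has 1 to 10 rows; each row shifts and turns the commanded pose from where the row before left it; what a row does not reach is not made up. A row lasts 1/8 s, in which the tool goes at most 62.5 mm and 10.7 degrees, less where a joint would pass 70% of its speed; a pose out of reach is approached as far as the arm can. A call with a gripper value outside its range is refused whole. The fingers move at their own pace and stop on an object; the grip force is fixed at half the most. Time passes only in rows, so rows that do not move let the fingers close. It gives the time, the measured TCP pose, the force, the opening and the grip force at its end, in the units of the state.
- r.read_state(): the state, without advancing time (a new reading comes with each control period).
- r.capture(name): name is "scene" or "top"; returns the picture (420x560x3 uint8, red, green, blue); there is no depth.
- r.get_calibration(name): a dict with "camera_matrix" (3x3 intrinsics, pixels), "world_from_camera" (4x4, takes a point from camera to world coordinates). Camera axes: x right, y down, z forward; pixel columns grow to the right and rows downward; lengths in m; the calibration is good to about 2 mm. A picture is of the moment at which its call begins. get_calibration takes no time and is no camera call.
- r.hand_in(): hands the job in; it is judged then, once.
Trained networks look in the newest picture that a camera, given by its name, has taken for a name from the list of things; names that differ only in an ending like _2 or _b are one class to them, and where a whole thing is asked for, a point or a joint stands for the part that bears it (a point fixed in the world has none). Each returns a list of dicts, best first, with "confidence" (0 to 1); they miss things now and then, are a little off and sometimes report something else, mostly with a low value. They report only what shows in the picture. A call takes as long as a camera call.
- r.outline_of(target, camera): "mask" (420x560 bool, what is visible of it).
- r.spot_point(target, camera): "location" ([x, y, z] in m, in world coordinates, good to about 4 mm: a listed point, or the origin of a listed thing).
The state is a dict: "time": time; "q": joint angles; "dq": joint speeds; "tau": joint torques, N m; "eef_pos": TCP position; "ee_rot": TCP orientation; "wrist_force": force on the tool from outside, world axes, zero at the start; "torque": the same for the moment, N m; "opening": finger opening in m; "finger_force": force on a finger pad.
Only numpy, scipy, OpenCV 4.12 (cv2) and the standard library are available. Lean on these libraries where they do the work, as an engineer would, in place of code of your own. Each camera call takes 0.05 s, during which the arm holds its last target. There are 200 camera calls.

## Working session

There is one attempt and no reset: what is moved stays moved. The work goes in short steps, Python scripts to look and compute and a tool call to move; the robot and the scene stay as the last step left them, time stands still between calls to the robot, and variables do not carry over. Pictures are saved under pics/ and viewed, at most 10 in all, crops included, and the job is handed in when it is done.

Besides the shell and the picture viewer there is one more tool, called after "Request:" in YAML: its name, and indented under it one key for each argument. apply_moves: Moves the arm, as the interface text tells. Its arguments: {"type":"object","properties":{"motion":{"type":"array"}},"required":["motion"]}

```bash
mkdir -p pics; python3 - <<'E'
from plant import r
import cv2,numpy as np
for c in("scene","top"):
    im=r.capture(c); cv2.imwrite(f"pics/{c}0.png",im[:,:,::-1])
    for t in("basket","handle_mid","hook_seat","stand","cap_mid","flask","stamp","inkpad","mouse","card_reader"):
        print(c,t,[(np.round(d["location"],3).tolist(),round(d["confidence"],2)) for d in r.spot_point(t,c)[:2]])
s=r.read_state();print(s)
E
```

```text
scene basket [([0.439, -0.312, -0.002], 0.61)]
scene handle_mid [([0.444, -0.314, 0.15], 0.8)]
scene hook_seat [([0.524, -0.019, 0.21], 0.88)]
scene stand []
scene cap_mid [([0.636, 0.002, 0.272], 0.55)]
scene flask [([0.5, 0.333, 0.002], 0.66)]
scene stamp [([0.64, -0.184, -0.0], 0.58)]
scene inkpad []
scene mouse [([0.439, -0.045, 0.001], 0.94)]
scene card_reader [([0.716, 0.242, -0.003], 0.77), ([0.635, -0.005, -0.0], 0.18)]
top basket [([0.437, -0.306, 0.003], 0.84)]
top handle_mid [([0.443, -0.307, 0.149], 0.62), ([0.712, -0.312, 0.006], 0.46)]
top hook_seat [([0.536, -0.022, 0.206], 0.82)]
top stand [([0.635, -0.004, 0.003], 0.63)]
top cap_mid [([0.633, -0.001, 0.273], 0.96)]
top flask [([0.497, 0.333, 0.0], 0.76), ([0.638, -0.003, 0.0], 0.75)]
top stamp [([0.635, -0.183, 0.005], 0.77)]
top inkpad [([0.711, -0.309, 0.005], 0.78)]
top mouse [([0.44, -0.045, -0.0], 0.61)]
top card_reader [([0.719, 0.237, -0.0], 0.97)]
{'time': 1.1, 'q': array([ 9.89800632e-01,  2.16906836e-01,  1.61339278e+00,  1.82043302e-05,
        1.31129574e+00, -1.12218384e-01]), 'dq': array([ 0.00103753,  0.00068289, -0.00119341,  0.00018632, -0.0007014 ,
       -0.00019929]), 'tau': array([ 1.67856301e-04, -3.96904671e+01, -3.04260421e+01, -3.75742684e-04,
        7.93750514e-04, -1.20985683e-05]), 'eef_pos': array([0.28236719, 0.55759704, 0.23129978]), 'ee_rot': array([-7.29632949e-01, -3.05567184e+00, -5.39698494e-06]), 'wrist_force': array([-0.72311133,  0.01717697, -1.0481662 ]), 'torque': array([-0.03002811, -0.00252635, -0.03990963]), 'finger_force': 0.0, 'opening': 0.08512963981499264}
```

View pics/scene0.png

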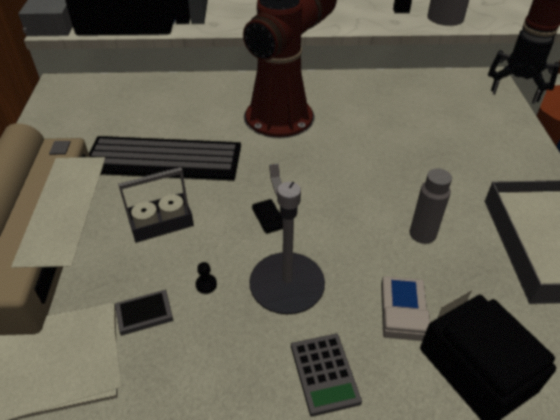

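View pics/top0.png

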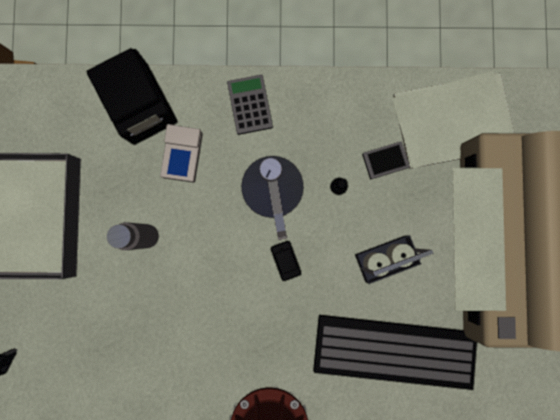

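```bash
cat > h.py <<'E'
from plant import r
import numpy as np,cv2
from scipy.spatial.transform import Rotation as R
def proj(p,c):
    k=r.get_calibration(c);T=np.linalg.inv(k["world_from_camera"]);q=T[:3,:3]@p+T[:3,3];u=k["camera_matrix"]@q;return u[:2]/u[2]
def ray(uv,c,z):
    k=r.get_calibration(c);T=np.array(k["world_from_camera"]);d=T[:3,:3]@np.linalg.inv(k["camera_matrix"])@[*uv,1];o=T[:3,3];return o+d*(z-o[2])/d[2]
def yaw():
    s=r.read_state();m=R.from_rotvec(s["ee_rot"]).as_matrix();return np.arctan2(m[1,1],m[0,1])
E
python3 - <<'E'
from h import *
for c in("scene","top"):
    for p in([.44,-.308,.15],[.525,-.02,.209],[.635,0,.27],[.635,0,.29]): print(c,p,proj(np.array(p),c).round())
    print(np.round(r.get_calibration(c)["world_from_camera"],3).tolist())
print("yaw of closing",yaw())
E
```

```text
scene [0.44, -0.308, 0.15] [149. 177.]
scene [0.525, -0.02, 0.209] [277. 181.]
scene [0.635, 0, 0.27] [289. 196.]
scene [0.635, 0, 0.29] [289. 188.]
[[0.036, 0.713, -0.701, 1.346], [0.999, -0.022, 0.029, -0.045], [0.005, -0.701, -0.713, 0.955], [0.0, 0.0, 0.0, 1.0]]
top [0.44, -0.308, 0.15] [402. 263.]
top [0.525, -0.02, 0.209] [278. 225.]
top [0.635, 0, 0.27] [269. 170.]
top [0.635, 0, 0.29] [269. 168.]
[[0.008, -0.998, 0.058, 0.504], [-1.0, -0.008, -0.003, -0.017], [0.004, -0.058, -0.998, 1.054], [0.0, 0.0, 0.0, 1.0]]
yaw of closing 1.1020143452194158
```

The scene view shows the basket (handle bar about (121,186) to (184,171)), the post with its cap at (289,190), and the hook going up to about (275,168). In the top view the hook tip is near (282,236) and the bar near (365,275) to (432,255). I'll zoom in on both to get their directions.

```bash
python3 - <<'E'
import cv2,numpy as np
a=cv2.imread("pics/scene0.png")[160:250,110:200];b=cv2.imread("pics/top0.png")[225:295,345:445];c=cv2.imread("pics/top0.png")[150:250,235:315]
f=lambda i,s:cv2.convertScaleAbs(cv2.resize(i,None,fx=s,fy=s,interpolation=cv2.INTER_CUBIC),alpha=1.6)
o=np.zeros((600,800,3),np.uint8)
A=f(a,4);o[:360,:360]=A;B=f(b,4);o[:280,380:780]=B;C=f(c,3);o[290:590,380:620]=C
cv2.imwrite("pics/z.png",o)
E
```

```text
(no output)
```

View pics/z.png

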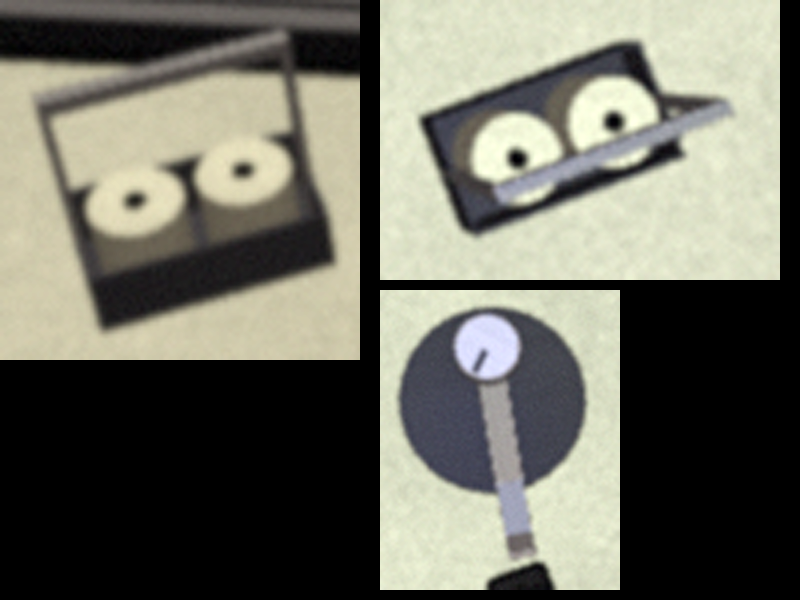

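The zoom shows the bar top running from about (374.5,273) to (432.5,251.7) in the top view and from (119.5,185) to (182,169) in the scene view. The hook tip is near (282.7,235) and the cap centre near (271,168.7) in the top view.

```bash
python3 - <<'E'
from h import *
for c,a,b in(("top",(374.5,273),(432.5,251.7)),("scene",(119.5,185),(182,169.2))):
    A,B=ray(a,c,.155),ray(b,c,.155);d=B-A;print(c,A.round(3),B.round(3),((A+B)/2).round(3),np.linalg.norm(d).round(3),np.arctan2(d[1],d[0]))
t=ray((282.7,235.5),"top",.236);p=ray((271,168.7),"top",.288)
d=t-p;print(t,p,np.linalg.norm(d[:2]),np.arctan2(d[1],d[0]))
E
```

```text
top [ 0.418 -0.242  0.155] [ 0.467 -0.376  0.155] [ 0.443 -0.309  0.155] 0.143 -1.215786821163175
scene [ 0.47  -0.37   0.155] [ 0.42  -0.235  0.155] [ 0.445 -0.302  0.155] 0.143 1.9246352380762237
[ 0.50229836 -0.02945605  0.236     ] [ 0.63470723 -0.00448208  0.288     ] 0.13474348189864882 -2.955170198688881
```

Request:
apply_moves:
  motion: [0.5,-4,2,-0.05,8.5,0.9,-5,1.5,-0.05,8.5,0.9,-5,1.5,-0.05,8.5,0.9,-5,1,-0.05,8.5,0.9,-5,1,-0.05,8.5,0.9,-5,0.5,-0.05,8.5,0.9,-5,0,-0.05,8.5,0.9,-5,0,-0.05,8.5,0.9,-5,0,-0.05,8.5,0.9,-5,0,-0.05,8.5]

```text
time: 2.35
eef_pos: [0.3684, 0.0661, 0.3067]
ee_rot: [1.464, 2.778, 0.001]
wrist_force: [-0.2, 0.1, -0.3]
opening: 0.0853
finger_force: 0.0
```

Request:
apply_moves:
  motion: [0.9,-5,0,-0.05,8.5,0.9,-5,0,-0.05,8.5,0.9,-5,0,-0.05,8.5,0.9,-5,0,-0.05,8.5,0.9,-5,0,-0.05,8.5,0.9,-5,0,0,8.5,0.5,-3.3,0,0,8.5,0,0,0,0,8.5]

```text
time: 3.35
eef_pos: [0.4272, -0.2674, 0.3061]
ee_rot: [-1.802, -2.573, 0.0]
wrist_force: [-0.0, 0.3, -0.6]
opening: 0.0851
finger_force: 0.0
```

```bash
python3 - <<'E'
from h import *
s=r.read_state();print(s["time"],s["eef_pos"],yaw(),s["q"])
E
```

```text
3.35 [ 0.42723767 -0.26735456  0.30609653] 0.34888664019661203 [-6.98362730e-01 -9.93464131e-02  1.80543686e+00 -2.22328363e-04
  1.43590952e+00 -1.04721938e+00]
```

Request:
apply_moves:
  motion: [0,0.2,-4,0,7,0,0,-4,0,6,0,0,-4,0,6,0,0,-3,0,6,0,0,-2.5,0,6,0,0,0,0,6,0,0,0,0,6]

```text
time: 4.22
eef_pos: [0.428, -0.2633, 0.1325]
ee_rot: [1.796, 2.575, 0.0]
wrist_force: [-0.2, 0.1, 0.3]
opening: 0.0598
finger_force: 0.0
```

```bash
python3 - <<'E'
from h import *
s=r.read_state();print(s["eef_pos"],s["wrist_force"])
a=cv2.resize(r.capture("scene")[140:260,90:210],None,fx=3,fy=3);b=cv2.resize(r.capture("top")[200:320,330:450],None,fx=3,fy=3)
cv2.imwrite("pics/g.png",np.hstack([a,b])[:,:,::-1]*1)
E
```

```text
[ 0.42803848 -0.2633061   0.13249527] [-0.22065984  0.12863554  0.26894171]
```

View pics/g.png

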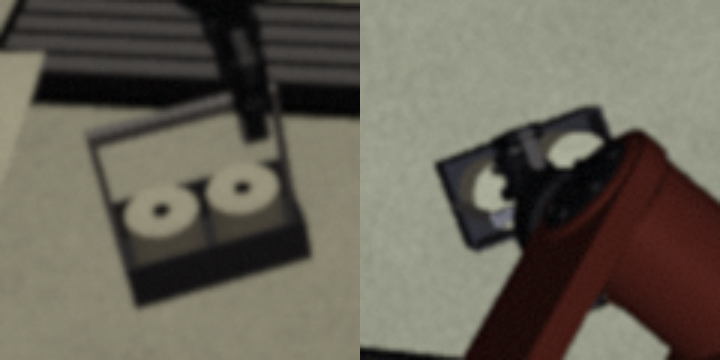

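The gripper straddles the bar left of the right-hand (+y) upright, with the front finger at about (258,125) in the crop. Closing now.

Request:
apply_moves:
  motion: [0,0,0,0,0,0,0,0,0,0,0,0,0,0,0,0,0,0,0,0,0,0,0,0,0,0,0,0,0,0,0,0,0.5,0,0,0,0,1,0,0,0,0,1,0,0,0,0,0,0,0]

```text
time: 5.58
eef_pos: [0.4282, -0.2641, 0.1577]
ee_rot: [1.796, 2.574, -0.0]
wrist_force: [-0.9, 0.5, -2.1]
opening: 0.0085
finger_force: 59.0
```

Request:
apply_moves:
  motion: [0,0,2,0,0,0,0,3,0,0,0,0,3,0,0,0,1,2,-0.02,0,-0.3,3,0.5,-0.03,0,-0.4,4,0,-0.03,0,-0.4,4,0,-0.03,0,-0.3,4,0,-0.03,0,-0.3,4,0,-0.025,0,0,3,0,0,0]

```text
time: 6.82
eef_pos: [0.4098, -0.0318, 0.2611]
ee_rot: [-2.004, -2.419, -0.001]
wrist_force: [-0.7, -0.2, -2.4]
opening: 0.0087
finger_force: 59.0
```

Request:
apply_moves:
  motion: [0,2,0,0,0,0,1.4,0,0,0,0,0,0,0,0,0,0,0,0,0]

```text
time: 7.32
eef_pos: [0.4104, 0.0, 0.2613]
ee_rot: [2.005, 2.418, -0.001]
wrist_force: [0.4, -0.5, -2.7]
opening: 0.0087
finger_force: 59.0
```

```bash
python3 - <<'E'
from h import *
s=r.read_state();print(s["time"],s["eef_pos"],yaw(),s["wrist_force"],s["torque"],s["q"][5])
for c in("scene","top"):
    im=r.capture(c)
    for t in("handle_mid","basket","hook_seat","cap_mid"):print(c,t,[(np.round(d["location"],3).tolist(),round(d["confidence"],2)) for d in r.spot_point(t,c)[:2]])
    cv2.imwrite(f"pics/{c}1.png",im[:,:,::-1])
a=cv2.resize(cv2.imread("pics/scene1.png")[90:290,200:360],None,fx=3,fy=3);cv2.imwrite("pics/s1.png",cv2.convertScaleAbs(a,alpha=1.5))
E
```

```text
7.325 [4.10438117e-01 1.39820053e-05 2.61279418e-01] 0.18662887716399146 [ 0.35449562 -0.48022908 -2.71239707] [ 0.1500736   0.06326878 -0.01444054] -0.35737618322212483
scene handle_mid [([0.423, -0.047, 0.28], 0.82), ([0.638, -0.183, -0.001], 0.75)]
scene basket [([0.413, -0.049, 0.13], 0.87)]
scene hook_seat [([0.527, -0.02, 0.21], 0.69)]
scene cap_mid [([0.634, -0.0, 0.276], 0.79)]
top handle_mid [([0.419, -0.044, 0.28], 0.64)]
top basket [([0.414, -0.046, 0.132], 0.85)]
top hook_seat [([0.535, -0.021, 0.206], 0.56), ([0.635, -0.002, 0.271], 0.56)]
top cap_mid [([0.634, -0.003, 0.271], 0.66)]
```

View pics/s1.png

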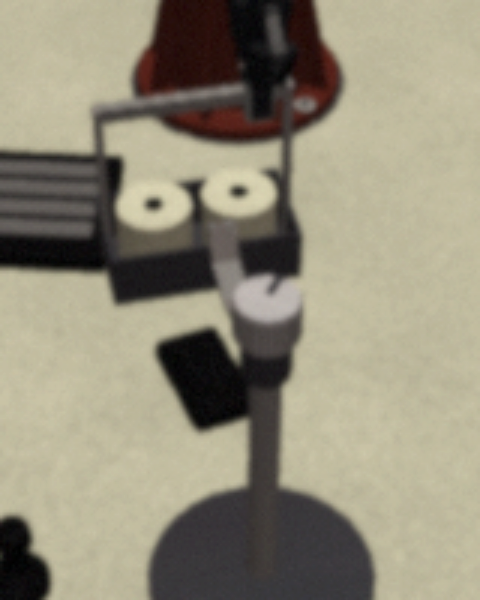

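Request:
apply_moves:
  motion: [1.5,0.3,0,0,0,2,0.4,0,0,0,2,0.4,0,0,0,2,0.4,0,0,0,2,0.4,0,0,0,1.4,0.4,0,0,0,0,0,0,0,0,0,0,-1.5,0,0,0,0,-1.5,0,0,0,0,0,0,0]

```text
time: 9.07
eef_pos: [0.5169, 0.0237, 0.2283]
ee_rot: [-2.002, -2.415, 0.005]
wrist_force: [0.4, 0.2, -2.4]
opening: 0.0087
finger_force: 59.0
```

```bash
python3 - <<'E'
from h import *
s=r.read_state();print(s["time"],s["eef_pos"],yaw(),s["wrist_force"])
for c in("scene","top"):
    im=r.capture(c)
    for t in("handle_mid","hook_seat"):print(c,t,[(np.round(d["location"],3).tolist(),round(d["confidence"],2)) for d in r.spot_point(t,c)[:2]])
    cv2.imwrite(f"pics/{c}2.png",im[:,:,::-1])
a=cv2.resize(cv2.imread("pics/scene2.png")[110:290,200:360],None,fx=3,fy=3);cv2.imwrite("pics/s2.png",cv2.convertScaleAbs(a,alpha=1.5))
E
```

```text
9.075 [0.51691042 0.02366902 0.22832762] 0.18673629632635733 [ 0.35114897  0.17585533 -2.36626535]
scene handle_mid [([0.528, -0.027, 0.248], 0.97)]
scene hook_seat [([0.527, -0.019, 0.208], 0.96)]
top handle_mid [([0.528, -0.024, 0.25], 0.82)]
top hook_seat []
```

View pics/s2.png

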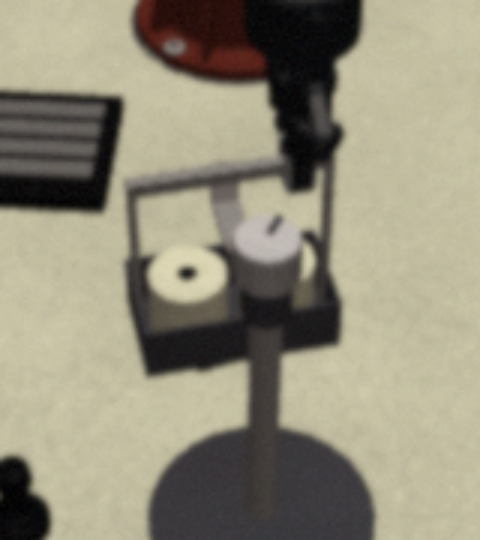

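The hook runs through the window below the bar at about (222,185), and the bar is level and centred over the seat. Lowering now.

Request:
apply_moves:
  motion: [0,0,-1,0,0,0,0,-1,0,0,0,0,-0.5,0,0,0,0,-0.3,0,0,0,0,-0.2,0,0,0,0,-0.2,0,0,0,0,0,0,0,0,0,0,0,0]

```text
time: 10.38
eef_pos: [0.5195, 0.0235, 0.1995]
ee_rot: [2.004, 2.419, 0.0]
wrist_force: [-0.3, -1.0, -3.0]
opening: 0.0088
finger_force: 59.0
```

Request:
apply_moves:
  motion: [0,0,-0.15,0,0,0,0,-0.15,0,0,0,0,0,0,0,0,0,0,0,0]

```text
time: 10.88
eef_pos: [0.5196, 0.0236, 0.1967]
ee_rot: [2.004, 2.419, 0.0]
wrist_force: [-1.1, 0.4, 0.2]
opening: 0.0083
finger_force: 59.4
```

Request:
apply_moves:
  motion: [0,0,-0.1,0,0,0,0,0,0,0,0,0,0,0,2,0,0,0,0,4,0,0,0,0,4,0,0,0,0,4,0,0,2,0,4,0,0,4,0,4,0,0,5,0,6,0,0,5,0,8.5]

```text
time: 12.12
eef_pos: [0.5191, 0.0236, 0.3565]
ee_rot: [-2.004, -2.419, 0.0]
wrist_force: [0.9, 0.7, 0.3]
opening: 0.0745
finger_force: 0.0
```

```bash
python3 - <<'E'
from h import *
s=r.read_state();print(s["time"],s["eef_pos"],yaw(),s["wrist_force"],s["q"])
for c in("scene","top"):
    im=r.capture(c)
    for t in("handle_mid","basket","hook_seat","cap_mid"):print(c,t,[(np.round(d["location"],3).tolist(),round(d["confidence"],2)) for d in r.spot_point(t,c)[:2]])
    cv2.imwrite(f"pics/{c}3.png",im[:,:,::-1])
a=cv2.resize(cv2.imread("pics/scene3.png")[110:290,200:360],None,fx=3,fy=3);cv2.imwrite("pics/s3.png",cv2.convertScaleAbs(a,alpha=1.5))
E
```

```text
12.125 [0.51913563 0.0235817  0.35648553] 0.186977712824815 [0.87130435 0.72739425 0.29539027] [-8.96936103e-02 -8.67404356e-02  1.70213971e+00 -4.06168627e-05
  1.52651188e+00 -2.76669511e-01]
scene handle_mid [([0.532, -0.029, 0.218], 0.94)]
scene basket [([0.527, -0.024, 0.064], 0.55)]
scene hook_seat [([0.527, -0.021, 0.208], 0.96)]
scene cap_mid [([0.635, -0.001, 0.276], 0.7)]
top handle_mid []
top basket [([0.521, -0.02, 0.066], 0.82)]
top hook_seat [([0.534, -0.02, 0.208], 0.81)]
top cap_mid [([0.634, -0.004, 0.273], 0.86)]
```

View pics/s3.png

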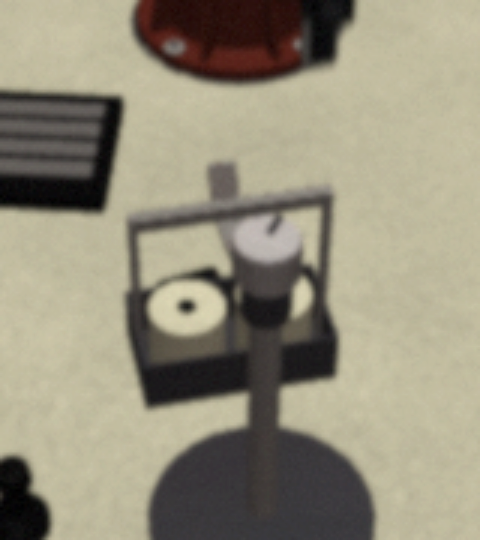

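The basket hangs level on the hook, with its bar at about (230,205) just behind the cap, and nothing is touching it. Next is the cap.

Request:
apply_moves:
  motion: [1.2,-0.3,0,0.15,8.5,1.2,-0.3,0,0.16,8.5,1.2,-0.3,0,0.16,8.5,1.2,-0.3,0,0.16,8.5,1.2,-0.3,0,0.16,8.5,1.2,-0.3,0,0.16,8.5,1.2,-0.3,0,0.16,8.5,1.2,-0.3,0,0.16,8.5,1.2,-0.3,0,0.16,8.5,0.7,0,0,0.15,8.5]

```text
time: 13.88
eef_pos: [0.6345, -0.0036, 0.3538]
ee_rot: [0.315, -3.124, -0.001]
wrist_force: [0.1, 1.1, -0.1]
opening: 0.0849
finger_force: 0.0
```

Request:
apply_moves:
  motion: [0,0,0,0,8.5,0,0,0,0,8.5]

```text
time: 14.12
eef_pos: [0.634, -0.0033, 0.3546]
ee_rot: [0.304, -3.126, -0.0]
wrist_force: [-0.6, 0.3, -0.1]
opening: 0.0849
finger_force: 0.0
```

```bash
python3 - <<'E'
from h import *
s=r.read_state();print(s["time"],s["eef_pos"],yaw(),s["q"])
E
```

```text
14.125 [ 0.6339888  -0.00333005  0.35463425] 1.7649662257302758 [-1.15861049e-01  1.67293045e-01  1.44308484e+00 -5.70000982e-05
  1.53249811e+00 -1.88082526e+00]
```

Request:
apply_moves:
  motion: [0,0,-3,0,8.5,0,0,-3,0,8.5,0,0,-2,0,8.5,0,0,-1,0,8.5,0,0,-1,0,8.5,0,0,0,0,8.5,0,0,0,0,8.5]

```text
time: 15.0
eef_pos: [0.635, -0.0035, 0.2564]
ee_rot: [-0.307, 3.125, -0.001]
wrist_force: [0.1, 1.0, -0.1]
opening: 0.085
finger_force: 0.0
```

Request:
apply_moves:
  motion: [0,0,0,0,3,0,0,0,0,3,0,0,0,0,3,0,0,0,0,3,0,0,0,0,3,0,0,0,0,3]

```text
time: 15.75
eef_pos: [0.6346, -0.0034, 0.256]
ee_rot: [-0.308, 3.126, -0.0]
wrist_force: [-1.1, 1.0, 4.0]
opening: 0.0414
finger_force: 61.1
```

```bash
python3 - <<'E'
from h import *
s=r.read_state();print(s["time"],s["eef_pos"],yaw(),s["wrist_force"],s["torque"],s["opening"],s["finger_force"])
E
```

```text
15.75 [ 0.63458675 -0.00339172  0.25604359] 1.7669749981207346 [-1.07397486  0.95876006  4.02381288] [ 0.07733966  0.2593712  -0.00697089] 0.04137645403486247 61.08970475848764
```

Request:
apply_moves:
  motion: [0,0,-0.026,-0.16,3,0,0,-0.026,-0.16,3,0,0,-0.026,-0.16,3,0,0,-0.026,-0.16,3,0,0,-0.026,-0.16,3,0,0,-0.026,-0.16,3,0,0,-0.026,-0.16,3,0,0,-0.026,-0.16,3,0,0,-0.026,-0.16,3,0,0,-0.026,-0.16,3]

```text
time: 17.0
eef_pos: [0.6357, -0.0018, 0.2535]
ee_rot: [2.033, 2.394, 0.007]
wrist_force: [1.5, 4.2, 3.1]
opening: 0.041
finger_force: 61.1
```

```bash
python3 - <<'E'
from h import *
s=r.read_state();print(s["time"],s["eef_pos"],yaw(),s["wrist_force"],s["torque"],s["opening"],s["finger_force"])
E
```

```text
17.0 [ 0.63566703 -0.00184888  0.25352552] 0.16279337664370253 [1.51045377 4.18910742 3.09954235] [ 0.58686546 -0.30674286  0.13025518] 0.0409574087544876 61.107562507968396
```

Request:
apply_moves:
  motion: [0,0,-0.016,-0.1,3,0,0,-0.016,-0.1,3,0,0,-0.016,-0.1,3,0,0,-0.016,-0.1,3]

```text
time: 17.5
eef_pos: [0.6362, -0.0018, 0.2529]
ee_rot: [2.466, 1.945, 0.009]
wrist_force: [3.6, 5.1, 3.2]
opening: 0.0411
finger_force: 61.0
```

```bash
cat > st.py <<'E'
from h import *
s=r.read_state();print(s["time"],s["eef_pos"].round(4),"yaw",yaw(),s["wrist_force"].round(1),"tq",s["torque"].round(3),"tau6",s["tau"][5].round(3),"q6",s["q"][5].round(3),s["finger_force"])
E
python3 st.py
```

```text
17.5 [ 0.6362 -0.0018  0.2529] yaw -0.23521539986699486 [3.6 5.1 3.2] tq [ 0.54  -0.373  0.139] tau6 -0.393 q6 0.12 60.99135040305555
```

Request:
apply_moves:
  motion: [0,0,-0.016,-0.1,3,0,0,-0.016,-0.1,3,0,0,-0.016,-0.1,3]

```text
time: 17.88
eef_pos: [0.6365, -0.002, 0.2524]
ee_rot: [2.729, 1.554, 0.01]
wrist_force: [4.0, 2.7, 2.3]
opening: 0.0414
finger_force: 61.0
```

```bash
python3 st.py
```

```text
17.875 [ 0.6365 -0.002   0.2524] yaw -0.5352756456217465 [4.  2.7 2.3] tq [ 0.471 -0.603  0.119] tau6 -0.393 q6 0.42 60.96366606652737
```

Request:
apply_moves:
  motion: [0,0,-0.016,-0.1,3,0,0,-0.016,-0.1,3,0,0,-0.016,-0.1,3]

```text
time: 18.25
eef_pos: [0.6366, -0.0026, 0.252]
ee_rot: [2.927, 1.136, 0.009]
wrist_force: [2.8, 1.4, 3.4]
opening: 0.0414
finger_force: 61.3
```

```bash
python3 st.py
```

```text
18.25 [ 0.6366 -0.0026  0.252 ] yaw -0.830565646345811 [2.8 1.4 3.4] tq [ 0.414 -0.548  1.853] tau6 1.291 q6 0.716 61.26978564891033
```

Request:
apply_moves:
  motion: [0,0,-0.016,-0.1,3,0,0,-0.016,-0.1,3]

```text
time: 18.5
eef_pos: [0.6337, -0.0044, 0.2518]
ee_rot: [3.024, 0.84, -0.005]
wrist_force: [-8.5, -3.8, 9.2]
opening: 0.0413
finger_force: 67.0
```

```bash
python3 st.py
```

```text
18.5 [ 0.6337 -0.0044  0.2518] yaw -1.0290362949817555 [-8.5 -3.8  9.2] tq [-0.663  1.409  1.514] tau6 1.047 q6 0.914 66.9990092421358
```

The torque jumped from 0.13 to 1.85 N m, so the cap is on its stop, and it then slipped in the fingers. I'll back off slowly first, to find where the cap starts to follow.

Request:
apply_moves:
  motion: [0,0,0,0,3,0,0,0,0.04,3]

```text
time: 18.75
eef_pos: [0.6335, -0.0046, 0.2519]
ee_rot: [3.007, 0.901, -0.005]
wrist_force: [-5.3, -2.4, 6.0]
opening: 0.0411
finger_force: 66.5
```

```bash
python3 st.py
```

```text
18.75 [ 0.6335 -0.0046  0.2519] yaw -0.9887196356629999 [-5.3 -2.4  6. ] tq [-0.414  0.809  0.543] tau6 0.757 q6 0.873 66.52643052104395
```

Request:
apply_moves:
  motion: [0,0,0,0.04,3,0,0,0,0,3]

```text
time: 19.0
eef_pos: [0.6336, -0.0047, 0.2519]
ee_rot: [2.991, 0.955, -0.004]
wrist_force: [-4.7, -1.7, 7.6]
opening: 0.0415
finger_force: 66.4
```

```bash
python3 st.py
```

```text
19.0 [ 0.6336 -0.0047  0.2519] yaw -0.952971691749479 [-4.7 -1.7  7.6] tq [-0.344  0.779  0.036] tau6 -0.044 q6 0.837 66.41736938006943
```

Request:
apply_moves:
  motion: [0,0,0,0.04,3,0,0,0,0,3]

```text
time: 19.25
eef_pos: [0.6337, -0.0048, 0.252]
ee_rot: [2.971, 1.014, -0.004]
wrist_force: [-5.0, -2.9, 7.0]
opening: 0.0413
finger_force: 66.4
```

```bash
python3 st.py
```

```text
19.25 [ 0.6337 -0.0048  0.252 ] yaw -0.9131047245289136 [-5.  -2.9  7. ] tq [-0.406  0.859 -0.043] tau6 -0.059 q6 0.797 66.41968958690995
```

Request:
apply_moves:
  motion: [0,0,0.025,0.15,3,0,0,0.025,0.15,3,0,0,0.025,0.15,3,0,0,0.025,0.15,3,0,0,0.025,0.15,3,0,0,0.025,0.15,3,0,0,0.025,0.15,3,0,0,0.025,0.15,3,0,0,0.025,0.15,3,0,0,0.025,0.15,3]

```text
time: 20.5
eef_pos: [0.6374, -0.0055, 0.2546]
ee_rot: [1.474, 2.764, 0.001]
wrist_force: [6.8, -3.5, 0.7]
opening: 0.0414
finger_force: 65.8
```

Request:
apply_moves:
  motion: [0,0,0,0.01,3,0,0,0,0,3,0,0,0,0,3,0,0,0,0,3]

```text
time: 21.0
eef_pos: [0.6374, -0.0055, 0.2546]
ee_rot: [1.466, 2.768, 0.0]
wrist_force: [5.9, -2.8, 1.5]
opening: 0.0411
finger_force: 65.9
```

```bash
python3 st.py; python3 - <<'E'
from h import *
a=r.capture("scene")[90:270,200:360]
for c in("scene","top"):
    r.capture(c)
    for t in("handle_mid","basket","cap_mid","flask","mouse"):print(c,t,[(np.round(d["location"],3).tolist(),round(d["confidence"],2)) for d in r.spot_point(t,c)[:1]])
cv2.imwrite("pics/end.png",cv2.convertScaleAbs(cv2.resize(a,None,fx=3,fy=3),alpha=1.5)[:,:,::-1])
E
```

```text
21.0 [ 0.6374 -0.0055  0.2546] yaw 0.5967199778410885 [ 5.9 -2.8  1.5] tq [-0.627 -0.792  0.03 ] tau6 0.022 q6 -0.713 65.90898753027432
scene handle_mid [([0.532, -0.027, 0.218], 0.88)]
scene basket [([0.528, -0.024, 0.063], 0.84)]
scene cap_mid [([0.636, -0.001, 0.271], 0.66)]
scene flask [([0.498, 0.334, -0.002], 0.79)]
scene mouse [([0.497, 0.332, 0.003], 0.16)]
top handle_mid [([0.528, -0.025, 0.214], 0.61)]
top basket [([0.522, -0.024, 0.067], 0.9)]
top cap_mid []
top flask [([0.499, 0.333, 0.001], 0.69)]
top mouse [([0.44, -0.041, 0.002], 0.57)]
```

View pics/end.png

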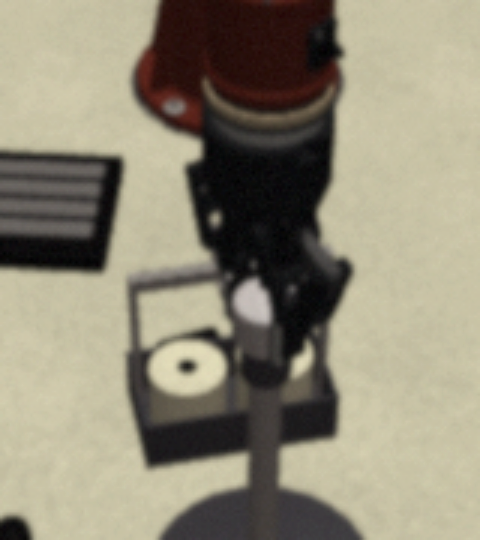

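The fingers still grip the cap, whose visible part is at about (250,300). The basket hangs undisturbed behind it, and the tool has turned back 1.57 rad from the stop.

```bash
python3 -c "
from plant import r
print(r.hand_in())"
```

```text
the job is handed in; nothing more can be done
None
```

I hung the basket on the hook and let go of it, screwed the cap down to its stop, backed it off about 1.57 rad (a quarter turn) and handed the job in at about 21 s with the cap still gripped; the hand-in gave no verdict. The quarter turn is taken from the tool's rotation, because the gripper hid the cap's index bar.

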